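Turn the back-to-front dispenser round in its rack and open its cap

ROBOT

A 7-joint arm with a two-finger parallel gripper is mounted at the origin on the work surface. World frame = base frame: x ahead of the robot, y to its left, z up, the work surface at z = 0. Lengths are in m, angles in rad, forces in N, time in s.
With the tool pointing down it reaches from about 0.425 to 0.925 m from the base axis. Payload 6.8 kg.
Tool frame: the origin (TCP) lies on the front face of the gripper's body, between the roots of the fingers; the fingertips stand 73 mm ahead of it and the grasp point (between the pads) lies 54 mm ahead of it; z points along the fingers, y is the line along which they close (so a half turn about z gives the same grasp; the last joint's range is limited). The gripper opens to 85 mm and grips with 20 to 120 N. Pads are 22 mm wide; open, the fingers measure 114 mm over their backs; the gripper's body (76 mm by 85 mm) begins 54 mm behind the grasp point. The pads swing forward as they close: fully open they stand 13 mm farther back than shut.
Start: joints at [-1.438, 0.477, 0.022, 1.555, -0.011, 1.109, -0.083], TCP at [0.161, 0.656, 0.304] pointing down, gripper open.
Joint ranges: [-2.96, 2.96], [-0.34, 2.1], [-1.41, 1.46], [0.24, 2.44], [-1.37, 4.51], [0.17, 1.92], [-2.96, 2.96]. Speed limits (rad/s): [2.39, 2.39, 3.14, 3.14, 3.14, 3.14, 3.14].

INTERFACE

Orientations are given as a unit quaternion [x, y, z, w].
In Python, from station import bot, viewer gives the robot as it stands.
- The arm moves only by the tool drive_tool, never from a script. Its argument "increments" is a list of rows, each a list of 3 entries, a list of its own where there are three numbers: the finger opening in m, from 0 to 0.0854, then the shift along the world's x, y, z in m, then the turn, a rotation vector about the world's x, y, z in rad. A call has 1 to 12 rows; each row shifts and turns the commanded pose from where the row before left it; what a row does not reach is not made up. A row lasts 1/12 s, in which the tool goes at most 41.7 mm and 7.16 degrees, less where a joint would pass 70% of its speed; a pose out of reach is approached as far as the arm can. A call with a gripper value outside its range is refused whole. The fingers move at their own pace and stop on an object; "force" is the grip in N (left out, the last holds). Time passes only in rows, so rows that do not move let the fingers close. It gives the time, the measured TCP pose, the force, the opening and the grip force at its end, in the units of the state.
- bot.read_state(): the state, without advancing time (a new reading comes with each control period).
- viewer.grab_frame(name): name is "side" or "top" or "wrist"; returns (picture, depth): 384x512x3 uint8, red, green, blue; 384x512 float32, m along the optical axis (not along the pixel's ray), 0 where there is no reading.
- viewer.calibration(name): a dict with "mtx" (3x3 intrinsics, pixels), "dist" ([k1, k2, p1, p2, k3] as OpenCV has them; the pictures are not rectified), "cam_to_world" (4x4, takes a point from camera to world coordinates). Camera axes: x right, y up, looking along -z (the intrinsics and any distortion apply to the point x, -y, -z); pixel columns grow to the right and rows downward; lengths in m; the calibration is good to about 2 mm. A picture is of the moment at which its call begins: read the wrist's pose just before it. calibration takes no time and is no camera call; for the wrist camera it gives the pose at the moment of the call.
- bot.finish_job(): hands the job in; it is judged then, once.
The state is a dict: "time": time; "q": joint angles; "joint_vel": joint speeds; "joint_torque": joint torques, N m; "position": TCP position; "orientation": TCP orientation; "force": force on the tool from outside, world axes, zero at the start; "ft_torque": the same for the moment, N m; "grip_width": finger opening in m; "grip_force": force on a finger pad.
Only numpy, scipy, OpenCV 4.12 (cv2) and the standard library are available. Lean on these libraries where they do the work, as an engineer would, in place of code of your own. Each camera call takes 0.05 s, during which the arm holds its last target. There are 200 camera calls.

TASK

The red-banded dispenser box was put into the rack back to front, and the pepper mill stands in its way. Stand the mill upright wholly on the round cork mat, then draw the red box right out, set it down on the worktop and let go, and take it by its other end to slide it fully home in the same bay with its cap at the front. Only then flip its cap well open, leave it open, and disturb nothing else.

Things in the scene. Friction and masses are not known exactly. Their poses are not given: they have to be found in the camera images.
- rack: Fixed low steel rack, 105 deep (x), 326 wide (y), 88 high: three bays side by side, open to the front (-x, towards the robot), roofed by a 10 mm shelf (underside 78 up). Origin: on the worktop under the middle of the shelf's front edge; x points into the bays. Bays centred at y = -105, 0, +105 mm, 62 wide between 43 mm plywood walls; their floor is the worktop.
- bay_mouth (a point): Middle of the middle bay's mouth, on the worktop. 95 mm inside stands a rigid back wall that ends all three bays. A box fully home touches it (within about 5 mm): the box's origin is then 10 mm inside the shelf's front edge and its other end sticks out 75 mm.
- box: Loose white dispenser box with red bands and cap, 170 long (x), 50 wide (y), 40 high, 0.19 to 0.35 kg. Origin: centre of its underside. Its own -x end is the front, with the flip cap; +x is the plain tail with a wide red band. It starts nearly home in one of the bays, the capped end inside, 76 to 83 mm of the tail sticking out. It can be dragged along the worktop.
- cap_hinge (a point): Middle of the cap's hinge line on the red box's top: 48 mm behind the front end, 40 mm above the underside; the line runs along the box's y.
- cap (a joint): Angle of the red cap: 0 shut, growing as it swings up and back to the tail, stop at 1.75. Plate 46 long, 46 wide, 5 thick on the box's top at its front end; at its front edge an upright tab, 12 wide (box's y) by 14 long, middle 39 from the hinge, its top 69 above the worktop when shut. A stiff hinge (0.03 N m), no latch: it stays where it is left.
- mill: Dark wooden pepper mill, 130 high, standing just in front of the red box's tail (10 to 35 mm gap). Foot 52 in diameter; straight neck 36 in diameter from 55 to 104 mm up; head 44 in diameter above. Origin: centre of its underside. About 0.22 kg.
- mat: Fixed round cork mat, 130 in diameter, 6 thick, on the worktop to the left or right of the rack's front. Origin: centre of its underside.
- box_blue: Loose neighbour box like the red one but with blue bands, right way round in another bay, its cap open (its top about 90 above the worktop). Origin as for the red box. To be left alone.
- box_yellow: The same with yellow bands, in the remaining bay. To be left alone.
- pot: Loose open steel pot, 96 in diameter, 85 high, with two side handles, on the side away from the cork mat. Origin: centre of its underside. To be left alone.
- oil: Loose green glass bottle, 60 in diameter, 190 high, left of the rack. Origin: centre of its underside. To be left alone.
- bowl: Loose white bowl, 140 in diameter, 55 high, right of the rack. Origin: centre of its underside. To be left alone.
Things that resemble listed ones, but are neither listed nor needed, are in the scene too. Of the things like the mill, leave any that is blue; of the rest the larger one is meant.

How it is judged:
On the way, in this order (a step that is already met when the one before it is completed fails the run):
1. the mill stands upright on the cork mat, let go, while the red box is still in the rack (horizontal distance between mill and mat below 0.04 m and angle between mill's own z axis and vertical below 0.1 rad and z of mill in the frame of mat between 0.002 and 0.012 m and contact force between the fingers and mill below 0.1 N and x of cap_hinge in the frame of rack above 0 m), for 0.2 s.
2. the red box is wholly out of the rack, flat on the worktop and let go, its cap shut (x of box in the frame of rack below -0.075 m and x of cap_hinge in the frame of rack below -0.045 m and height (world z) of box below 0.006 m and angle between box's own z axis and vertical below 0.06 rad and contact force between the fingers and box below 0.1 N and linear speed of box below 0.02 m/s and value of joint cap below 0.3 rad), for 0.2 s.
3. the red box is fully home with its cap at the front, the cap still shut (x of box in the frame of rack between 0.004 and 0.016 m and y of box in the frame of rack between -0.13 and 0.13 m and height (world z) of box below 0.006 m and x of cap_hinge in the frame of rack between -0.036 and -0.018 m and angle between box's own z axis and vertical below 0.06 rad and value of joint cap below 0.3 rad), for 0.2 s.
At the end, for the whole second after the job is handed in: The mill stands upright within 40 mm of the cork mat's centre, at rest; the red box lies flat in a bay with its front end outward, within about 6 mm of fully home, at rest; its cap is open by more than 0.9 rad (horizontal distance between mill and mat below 0.04 m and angle between mill's own z axis and vertical below 0.1 rad and z of mill in the frame of mat between 0.002 and 0.012 m and x of box in the frame of rack between 0.004 and 0.016 m and y of box in the frame of rack between -0.13 and 0.13 m and height (world z) of box below 0.006 m and x of cap_hinge in the frame of rack between -0.036 and -0.018 m and angle between box's own z axis and vertical below 0.06 rad and linear speed of each of box, mill below 0.01 m/s and value of joint cap above 0.9 rad); the robot touches nothing.
It fails at once if the mill is tipped over (angle between mill's own z axis and vertical above 0.6 rad).
It fails at once if the red box is tipped over (angle between box's own z axis and vertical above 0.6 rad).
It fails at once if a neighbour box is shifted by more than 20 mm (distance of any of box_blue, box_yellow from where it was at the start of the episode above 0.02 m).
It fails at once if the pot, the oil bottle or the bowl is shifted by more than 20 mm (distance of any of pot, oil, bowl from where it was at the start of the episode above 0.02 m).
It also fails if it takes over 72 s, if anything falls off the work surface, if the arm or the gripper's body presses on something with over 40 N, if the wrist force passes 120 N, or if a joint passes its speed limit or range.

## Working session

There is one attempt and no reset: what is moved stays moved. The work goes in short steps, Python scripts to look and compute and a tool call to move; the robot and the scene stay as the last step left them, time stands still between calls to the robot, and variables do not carry over. Pictures are saved under pics/ and viewed, at most 13 in all, crops included, and the job is handed in when it is done.

Besides the shell and the picture viewer there is one more tool, called after "Request:" as name(argument=value, ...), one argument or row to a line, values as JSON. drive_tool: Moves the arm, as the interface text tells. Its arguments: {"type":"object","properties":{"increments":{"type":"array","items":{"type":"array"}},"force":{"type":"number"}},"required":["increments"]}

```bash
mkdir -p pics; ls; cat > h.py <<'E'
import numpy as np, cv2
from station import bot, viewer
def grab(n):
    c=viewer.calibration(n); p,d=viewer.grab_frame(n); return p,d,c
def save(n,p): cv2.imwrite('pics/'+n,cv2.cvtColor(p,cv2.COLOR_RGB2BGR))
def ray(c,uv):
    uv=np.asarray(uv,float).reshape(-1,1,2)
    n=cv2.undistortPoints(uv,np.array(c['mtx']),np.array(c['dist'])).reshape(-1,2)
    T=np.array(c['cam_to_world']); d=np.c_[n[:,0],-n[:,1],-np.ones(len(n))]
    return T[:3,3],d@T[:3,:3].T
def plane(c,uv,z):
    o,d=ray(c,uv); return o+d*((z-o[2])/d[:,2])[:,None]
def cloud(c,d):
    h,w=d.shape; u,v=np.meshgrid(np.arange(w),np.arange(h))
    o,r=ray(c,np.stack([u,v],-1).reshape(-1,2)); return (o+r*d.reshape(-1,1)).reshape(h,w,3)
E
python3 - <<'E'
from h import *
s=bot.read_state(); print({k:np.round(v,3) for k,v in s.items()})
for n in('top','side'):
    p,d,c=grab(n); save(n+'0.png',p); np.savez(n+'0.npz',p=p,d=d,T=c['cam_to_world'],K=c['mtx'],D=c['dist']); print(np.round(c['cam_to_world'],3).tolist(),(d>0).mean())
E
```

```text
pics
{'time': np.float64(0.0), 'q': array([-1.438,  0.478,  0.022,  1.556, -0.011,  1.109, -0.083]), 'joint_vel': array([ 0.001, -0.   , -0.001, -0.001,  0.   ,  0.   ,  0.   ]), 'joint_torque': array([ 0.0000e+00, -5.9646e+01,  1.6080e+00, -2.8118e+01,  1.2000e-02,
        1.0000e-02, -0.0000e+00]), 'position': array([0.161, 0.655, 0.303]), 'orientation': array([ 0.12 ,  0.993, -0.001, -0.   ]), 'force': array([-1.252,  1.037, -0.072]), 'ft_torque': array([ 0.025, -0.025, -0.044]), 'grip_force': np.float64(0.0), 'grip_width': np.float64(0.086)}
[[-0.027, 0.989, -0.144, 0.437], [-1.0, -0.026, 0.007, -0.024], [0.003, 0.144, 0.99, 1.098], [0.0, 0.0, 0.0, 1.0]] 0.9959716796875
[[-0.988, 0.118, -0.104, 0.469], [-0.157, -0.752, 0.64, 0.813], [-0.002, 0.648, 0.761, 1.077], [0.0, 0.0, 0.0, 1.0]] 0.9961903889973959
```

View pics/top0.png

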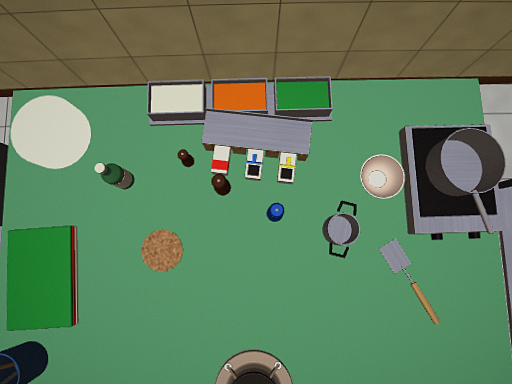

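View pics/side0.png

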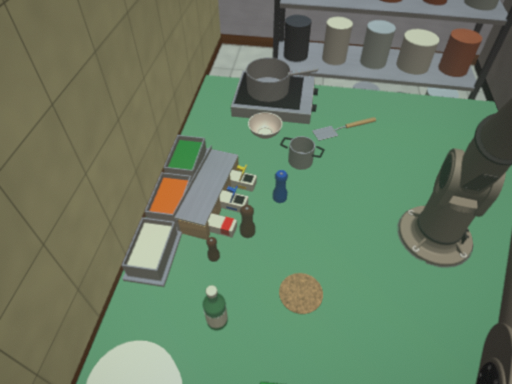

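Top view: the candidates for the mill are the large brown one at (221,184), a small brown one at (185,157) and a blue one at (276,211). I choose the large brown one, which stands right in front of the red tail at (221,160). Red box is in the left bay, the mat is at (162,250), the pot at (341,229), the oil at (115,175) and the bowl at (382,176).

```bash
python3 - <<'E'
from h import *
C={}
for n in('top','side'):
    z=np.load(n+'0.npz'); c=dict(mtx=z['K'],dist=z['D'],cam_to_world=z['T']); C[n]=(z['p'],cloud(c,z['d']))
p,X=C['top']; hsv=cv2.cvtColor(p,cv2.COLOR_RGB2HSV)
def st(name,m,win=None):
    P=X[m]; print(name,len(P),'med',np.round(np.median(P,0),3),'min',np.round(np.percentile(P,2,0),3),'max',np.round(np.percentile(P,98,0),3))
H,S,V=[hsv[...,i].astype(int) for i in range(3)]
x,y,z=X[...,0],X[...,1],X[...,2]
u,v=np.meshgrid(np.arange(512),np.arange(384))
def box(a,b,c_,d): return (u>=a)&(u<=c_)&(v>=b)&(v<=d)
st('mat',box(138,225,187,275)&(H<25)&(S>80))
st('table',box(200,260,300,320))
m=box(208,165,236,200)&(z>.115); st('millhead',m)
m=box(170,140,200,170)&(z>.03); st('smallmill',m)
m=box(262,198,290,225)&(z>.03); st('blue',m)
sh=box(195,100,320,165)&(abs(z-.088)<.012)
cnt=max(cv2.findContours(sh.astype(np.uint8),0,1)[0],key=cv2.contourArea)
r=cv2.minAreaRect(X[cnt[:,0,1],cnt[:,0,0],:2].astype(np.float32)); print('shelf',r,cv2.boxPoints(r).round(3).tolist())
for nm,a in(('red',(208,140,236,172)),('blueB',(243,145,266,182)),('yelB',(274,145,300,185))):
    m=box(*a)&(z>.025)&(z<.06)&~sh; st(nm,m)
    r=cv2.minAreaRect(X[m][:,:2].astype(np.float32)); print(r,cv2.boxPoints(r).round(3).tolist())
m=box(208,140,236,180)&((H<8)|(H>172))&(S>150)&(V>120); st('redband',m)
for nm,a in(('pot',(315,195,365,260)),('oil',(90,155,140,195)),('bowl',(355,150,408,200))):
    st(nm,box(*a)&(z>.03))
P=[];
im=np.hstack([cv2.resize(p[130:210,160:300],None,fx=4,fy=4,interpolation=cv2.INTER_CUBIC)])
save('crop1.png',im)
E
```

```text
mat 1337 med [0.422 0.272 0.005] min [0.365 0.215 0.   ] max [0.48  0.331 0.009]
table 6161 med [ 0.293 -0.    -0.001] min [ 0.206 -0.149 -0.005] max [0.383 0.149 0.003]
millhead 174 med [0.614 0.081 0.125] min [0.595 0.062 0.116] max [0.635 0.099 0.13 ]
smallmill 147 med [0.7   0.189 0.091] min [0.689 0.177 0.032] max [0.717 0.207 0.098]
blue 244 med [ 0.524 -0.079  0.122] min [ 0.505 -0.101  0.032] max [ 0.545 -0.058  0.129]
shelf ((0.7690354585647583, -0.032140493392944336), (0.32693201303482056, 0.1056155264377594), 82.10598754882812) [[0.6940000057220459, -0.18700000643730164], [0.7990000247955322, -0.20100000500679016], [0.843999981880188, 0.12300000339746475], [0.7390000224113464, 0.13699999451637268]]
red 478 med [0.703 0.083 0.039] min [0.659 0.042 0.031] max [0.742 0.113 0.046]
((0.7003337144851685, 0.08053283393383026), (0.0907718613743782, 0.08692396432161331), 83.65057373046875) [[0.6520000100135803, 0.03999999910593033], [0.7390000224113464, 0.03099999949336052], [0.7490000128746033, 0.12099999934434891], [0.6620000004768372, 0.12999999523162842]]
blueB 423 med [ 0.677 
[... 368 characters left out ...]
663 -0.121  0.039] min [ 0.624 -0.161  0.032] max [ 0.713 -0.093  0.048]
((0.6693503856658936, -0.12152068316936493), (0.08366143703460693, 0.09275233745574951), 81.84406280517578) [[0.6179999709129333, -0.15600000321865082], [0.7089999914169312, -0.17000000178813934], [0.7210000157356262, -0.08699999749660492], [0.6290000081062317, -0.07400000095367432]]
redband 150 med [0.682 0.084 0.04 ] min [0.667 0.062 0.032] max [0.697 0.109 0.044]
pot 590 med [ 0.469 -0.283  0.074] min [ 0.392 -0.323  0.032] max [ 0.549 -0.23   0.088]
oil 631 med [0.641 0.382 0.124] min [0.618 0.364 0.035] max [0.672 0.409 0.192]
bowl 728 med [ 0.648 -0.458  0.046] min [ 0.437 -0.502  0.031] max [ 0.705 -0.024  1.098]
```

View pics/crop1.png

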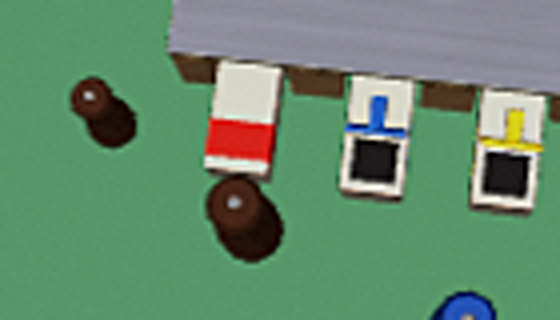

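The crop confirms it: the big brown mill at crop (235,205) stands right in front of the red-banded tail at (240,140). The small brown mill at (95,100) is the decoy. The rack yaw is about -0.138 rad, the left bay mouth is at about (0.731,0.079) and the mat is at (0.422,0.272).

Request:
drive_tool(
  increments=[
    [0.085,[0.025,-0.032,0],[0,0,0.01]],
    [0.085,[0.025,-0.032,0],[0,0,0.01]],
    [0.085,[0.025,-0.032,0],[0,0,0.01]],
    [0.085,[0.025,-0.032,0],[0,0,0.01]],
    [0.085,[0.025,-0.032,0],[0,0,0.01]],
    [0.085,[0.025,-0.032,0],[0,0,0.01]],
    [0.085,[0.025,-0.032,0],[0,0,0.01]],
    [0.085,[0.025,-0.032,0],[0,0,0.01]],
    [0.085,[0.025,-0.032,0],[0,0,0.01]],
    [0.085,[0.025,-0.032,0],[0,0,0.01]],
    [0.085,[0.025,-0.032,0],[0,0,0]],
    [0.085,[0.025,-0.032,0],[0,0,0]],
  ],
  force=40,
)

```text
time: 1.1
position: [0.4617, 0.2696, 0.3038]
orientation: [0.07, 0.998, -0.0, -0.0]
force: [0.1, 0.4, 0.5]
grip_width: 0.0847
grip_force: 0.0
```

Request:
drive_tool(
  increments=[
    [0.085,[0.025,-0.031,0],[0,0,0]],
    [0.085,[0.025,-0.031,0],[0,0,0]],
    [0.085,[0.025,-0.031,0],[0,0,0]],
    [0.085,[0.025,-0.031,0],[0,0,0]],
    [0.085,[0.025,-0.031,0],[0,0,0]],
    [0.085,[0.026,-0.033,0],[0,0,0]],
    [0.085,[0,0,0],[0,0,0]],
  ],
)

```text
time: 1.68
position: [0.6153, 0.0743, 0.3039]
orientation: [0.076, 0.997, -0.003, 0.002]
force: [-0.3, -1.1, 0.2]
grip_width: 0.0849
grip_force: 0.0
```

```bash
python3 - <<'E'
from h import *
s=bot.read_state(); print(np.round(s['q'],3),np.round(s['position'],4))
p,d,c=grab('wrist'); save('w1.png',p); X=cloud(c,d); print(np.round(c['cam_to_world'],3).tolist())
z=X[...,2]; ok=d>0
m=ok&(abs(z-.088)<.006)&(X[...,0]>.65)
if m.sum()>50: print('shelf',m.sum(),X[m].min(0).round(3),X[m].max(0).round(3))
m=ok&(z>.112)&(z<.14)&(np.hypot(X[...,0]-.614,X[...,1]-.081)<.05); P=X[m]
print('head',len(P),np.round(P.min(0),3),np.round(P.max(0),3),np.round(cv2.minEnclosingCircle(P[:,:2].astype(np.float32))[0],4))
m=ok&(z>.034)&(z<.046); P=X[m]; print('boxtops',len(P))
np.savez('w1.npz',X=X,p=p)
E
```

```text
[-0.452  0.394  0.303  1.712 -0.125  1.054  1.31 ] [0.6153 0.0743 0.3039]
[[0.152, -0.937, -0.316, 0.536], [0.988, 0.142, 0.053, 0.088], [-0.005, -0.32, 0.947, 0.374], [0.0, 0.0, 0.0, 1.0]]
shelf 20391 [ 0.657 -0.19   0.082] [0.843 0.21  0.094]
head 2304 [0.595 0.061 0.112] [0.638 0.104 0.131] [0.6173 0.0828]
boxtops 12768
```

View pics/w1.png

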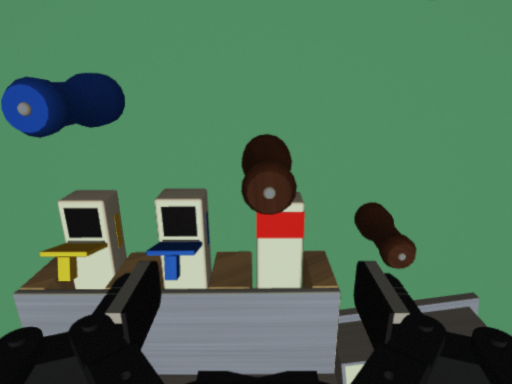

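The wrist view shows the mill head at (269,188), the red box behind it at (280,235) and the blue mill at (40,105). Both cameras put the mill at about (0.616,0.082), so I descend.

Request:
drive_tool(
  increments=[
    [0.085,[0,0,0],[0,0,0]],
    [0.085,[0,0,-0.02],[0,0,0]],
    [0.085,[0,0,-0.03],[0,0,0]],
    [0.085,[0,0,-0.03],[0,0,0]],
    [0.085,[0,0,-0.02],[0,0,0]],
    [0.085,[0,0,0],[0,0,0]],
  ],
)

```text
time: 2.23
position: [0.608, 0.086, 0.1993]
orientation: [0.069, 0.998, -0.001, -0.004]
force: [-2.2, 0.0, -0.9]
grip_width: 0.0852
grip_force: 0.0
```

Request:
drive_tool(
  increments=[
    [0.085,[0.004,0,-0.02],[0,0,0]],
    [0.085,[0,0,-0.025],[0,0,0]],
    [0.085,[0,0,-0.015],[0,0,0]],
    [0.085,[0,0,0],[0,0,0]],
    [0.085,[0,0,-0.003],[0,0,0]],
    [0.085,[0,0,0],[0,0,0]],
  ],
)

```text
time: 2.73
position: [0.6163, 0.0847, 0.1422]
orientation: [0.07, 0.998, 0.0, 0.001]
force: [-0.4, -0.2, 0.1]
grip_width: 0.0851
grip_force: 0.0
```

```bash
python3 - <<'E'
from h import *
s=bot.read_state(); print(np.round(s['q'],3),np.round(s['position'],4),np.round(s['force'],2))
E
```

```text
[-0.414  0.588  0.241  1.825 -0.196  0.75   1.362] [0.6163 0.0847 0.1422] [-0.43 -0.23  0.1 ]
```

Well positioned, so I close on the neck and lift slightly.

Request:
drive_tool(
  increments=[
    [0.03,[0,0,-0.003],[0,0,0]],
    [0.03,[0,0,0],[0,0,0]],
    [0.03,[0,0,0],[0,0,0]],
    [0.03,[0,0,0],[0,0,0]],
    [0.03,[0,0,0],[0,0,0]],
    [0.03,[0,0,0],[0,0,0]],
    [0.03,[0,0,0],[0,0,0]],
    [0.03,[0,0,0],[0,0,0]],
  ],
  force=40,
)

```text
time: 3.4
position: [0.6163, 0.0839, 0.1387]
orientation: [0.07, 0.998, 0.0, 0.001]
force: [-0.2, -0.3, 6.3]
grip_width: 0.0384
grip_force: 40.3
```

Request:
drive_tool(
  increments=[
    [0.03,[0,0,0.015],[0,0,0]],
    [0.03,[0,0,0.02],[0,0,0]],
    [0.03,[-0.02,0.02,0],[0,0,0]],
    [0.03,[-0.025,0.024,0],[0,0,0]],
    [0.03,[-0.025,0.024,0],[0,0,0]],
    [0.03,[-0.025,0.024,0],[0,0,0]],
    [0.03,[-0.025,0.024,0],[0,0,0]],
    [0.03,[-0.025,0.024,0],[0,0,0]],
    [0.03,[-0.025,0.024,0],[0,0,0]],
    [0.03,[-0.024,0.024,0],[0,0,0]],
    [0.03,[0,0,0],[0,0,0]],
  ],
)

```text
time: 4.32
position: [0.416, 0.2771, 0.1722]
orientation: [0.066, 0.998, 0.001, -0.002]
force: [-0.8, 0.7, -2.3]
grip_width: 0.0386
grip_force: 43.2
```

```bash
python3 - <<'E'
from h import *
p,d,c=grab('side'); save('s2.png',p[180:360,150:390].repeat(2,0).repeat(2,1))
X=cloud(c,d); hsv=cv2.cvtColor(p,cv2.COLOR_RGB2HSV)
P=X[(hsv[...,0]<25)&(hsv[...,1]>80)&(abs(X[...,2]-.006)<.008)&(np.hypot(X[...,0]-.42,X[...,1]-.27)<.08)]
print('mat',len(P),P[:,:2].min(0),P[:,:2].max(0),np.median(P,0))
s=bot.read_state(); print(np.round(s['position'],4),s['grip_width'])
E
```

```text
mat 975 [0.35891462 0.21281411] [0.48414035 0.33729856] [0.43256254 0.28946363 0.00541183]
[0.4186 0.2748 0.1724] 0.039170476270093235
```

View pics/s2.png

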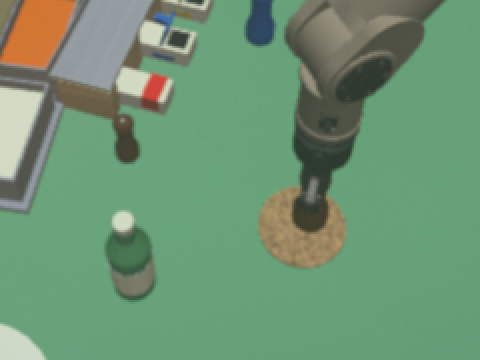

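The side view shows the mill at (312,210) held upright over the mat at (302,228); the mat centre is about (0.421,0.274). Lower and let go.

Request:
drive_tool(
  increments=[
    [0.03,[0.002,0,-0.012],[0,0,0]],
    [0.03,[0,0,-0.01],[0,0,0]],
    [0.03,[0,0,-0.004],[0,0,0]],
    [0.03,[0,0,-0.001],[0,0,0]],
    [0.03,[0,0,0],[0,0,0]],
  ],
)

```text
time: 4.78
position: [0.4239, 0.2709, 0.1454]
orientation: [0.071, 0.997, -0.001, -0.0]
force: [-0.3, -0.3, -2.1]
grip_width: 0.0386
grip_force: 42.6
```

Request:
drive_tool(
  increments=[
    [0.03,[0,0,-0.001],[0,0,0]],
    [0.03,[0,0,-0.001],[0,0,0]],
    [0.03,[0,0,0],[0,0,0]],
  ],
)

```text
time: 5.03
position: [0.4246, 0.2715, 0.1447]
orientation: [0.071, 0.997, 0.0, 0.001]
force: [0.1, -1.2, 4.0]
grip_width: 0.0387
grip_force: 41.7
```

Request:
drive_tool(
  increments=[
    [0.06,[0,0,0],[0,0,0]],
    [0.085,[0,0,0],[0,0,0]],
    [0.085,[0,0,0],[0,0,0]],
    [0.085,[0,0,0],[0,0,0]],
    [0.085,[0,0,0],[0,0,0]],
    [0.085,[0,0,0.015],[0,0,0]],
    [0.085,[0,0,0.03],[0,0,0]],
    [0.085,[0,0,0.035],[0,0,0]],
    [0.085,[0,0,0.03],[0,0,0]],
    [0.085,[0.015,-0.01,0.01],[0,0,0]],
    [0.085,[0.025,-0.02,0],[0,0,0]],
    [0.085,[0.03,-0.025,0],[0,0,0]],
  ],
)

```text
time: 6.03
position: [0.4937, 0.2187, 0.2654]
orientation: [0.068, 0.998, 0.002, 0.001]
force: [0.3, -0.5, -0.4]
grip_width: 0.0851
grip_force: 0.0
```

Request:
drive_tool(
  increments=[
    [0.085,[0.025,-0.025,0],[0,0,0]],
    [0.085,[0.025,-0.025,0],[0,0,0]],
    [0.085,[0.025,-0.025,0],[0,0,0]],
    [0.085,[0.025,-0.025,0],[0,0,0]],
    [0.085,[0.015,-0.015,0],[0,0,0]],
    [0.085,[0,0,0],[0,0,0]],
    [0.085,[0,0,0],[0,0,0]],
  ],
)

```text
time: 6.62
position: [0.6092, 0.1004, 0.2636]
orientation: [0.072, 0.997, -0.0, -0.0]
force: [-1.0, 1.4, 0.3]
grip_width: 0.0851
grip_force: 0.0
```

```bash
cat > m.py <<'E'
from h import *
def shelf(X,d):
    # front edge line of the shelf top
    z=X[...,2]; m=((d>0)&(abs(z-.088)<.007)&(X[...,0]>.66)&(X[...,0]<.87)&(X[...,1]<.15)&(X[...,1]>-.21)).astype(np.uint8)
    n,l,st,_=cv2.connectedComponentsWithStats(m); k=1+np.argmax(st[1:,4]); P=X[l==k][:,:2]
    return P
def rect(P):
    r=cv2.minAreaRect(P.astype(np.float32)); return r,cv2.boxPoints(r).round(4).tolist()
E
python3 - <<'E'
from m import *
s=bot.read_state(); print(np.round(s['position'],4),np.round(s['q'],2))
p,d,c=grab('wrist'); save('w2.png',p); X=cloud(c,d); z=X[...,2]; ok=d>0
P=shelf(X,d); print('shelf',len(P))
# front edge: min x per y-bin, line fit
b=np.round(P[:,1]/.01).astype(int); F=np.array([[np.percentile(P[b==k,0],1),k*.01] for k in np.unique(b) if (b==k).sum()>30]); 
f=np.polyfit(F[:,1],F[:,0],1); r=F[:,0]-np.polyval(f,F[:,1]); F=F[abs(r)<.004]; f=np.polyfit(F[:,1],F[:,0],1); print('front edge x=%.4f+%.4f y'%(f[1],f[0]),'y',F[:,1].min(),F[:,1].max(), np.arctan(f[0]))
m=ok&(abs(z-.04)<.006)&(abs(X[...,1]-.085)<.045)&(X[...,0]>.6)&(X[...,0]<.745)
n,l,st,_=cv2.connectedComponentsWithStats(m.astype(np.uint8)); k=1+np.argmax(st[1:,4]); print('boxtop',st[k],*rect(X[l==k][:,:2]))
# top camera: mill
p,d,c=grab('top'); X=cloud(c,d); z=X[...,2]
m=(z>.115)&(z<.15)&(np.hypot(X[...,0]-.42,X[...,1]-.27)<.07); print('mill',m.sum(),cv2.minEnclosingCircle(X[m][:,:2].astype(np.float32)),z[m].max())
E
```

```text
[0.6092 0.1004 0.2636] [-0.53  0.44  0.35  1.76 -0.17  0.98  1.32]
shelf 8484
front edge x=0.7215+0.1371 y y -0.01 0.13 0.1362683516211589
boxtop [ 228  226   53   84 4133] ((0.7026271820068359, 0.08481535315513611), (0.05030776932835579, 0.09059417247772217), 82.46730041503906) [[0.6543999910354614, 0.0658000037074089], [0.7441999912261963, 0.05389999970793724], [0.7508000135421753, 0.10379999876022339], [0.6610000133514404, 0.11569999903440475]]Traceback (most recent call last):
  File "<stdin>", line 12, in <module>
    return umr_maximum(a, axis, None, out, keepdims, initial, where)
ValueError: zero-size array to reduction operation maximum which has no identity
```

View pics/w2.png

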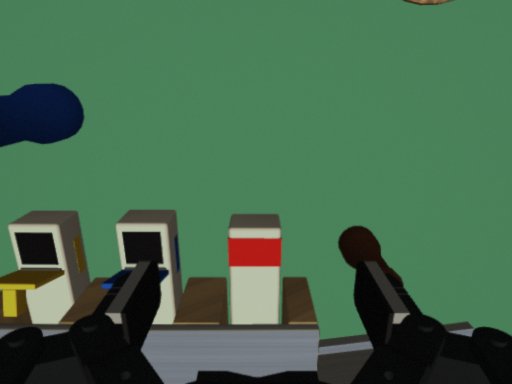

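Request:
drive_tool(
  increments=[
    [0.085,[0.033,-0.006,0],[0,0,0.008]],
    [0.085,[0.032,-0.006,-0.01],[0,0,0]],
    [0.085,[0,0,-0.035],[0,0,0]],
    [0.085,[0,0,-0.035],[0,0,0]],
    [0.085,[0,0,-0.03],[0,0,0]],
    [0.085,[0,0,0],[0,0,0]],
    [0.085,[0,0,0],[0,0,0]],
  ],
)

```text
time: 7.3
position: [0.6722, 0.0914, 0.1528]
orientation: [0.065, 0.998, -0.0, -0.002]
force: [0.1, -0.2, 0.1]
grip_width: 0.0854
grip_force: 0.0
```

```bash
python3 - <<'E'
from m import *
s=bot.read_state(); print(np.round(s['position'],4),np.round(s['orientation'],4))
p,d,c=grab('side'); X=cloud(c,d); z=X[...,2]
m=(z>.02)&(z<.18)&(np.hypot(X[...,0]-.42,X[...,1]-.27)<.065); P=X[m]; print('mill',m.sum())
for a,b in((.02,.05),(.06,.1),(.108,.14)):
    Q=P[(P[:,2]>a)&(P[:,2]<b)]; print(a,len(Q),cv2.minEnclosingCircle(Q[:,:2].astype(np.float32)) if len(Q) else 0, Q[:,2].max() if len(Q) else 0)
p,d,c=grab('wrist'); X=cloud(c,d); z=X[...,2]; ok=d>0
m=ok&(abs(z-.04)<.006)&(abs(X[...,1]-.085)<.045)&(X[...,0]>.6)&(X[...,0]<.745)
n,l,st,_=cv2.connectedComponentsWithStats(m.astype(np.uint8)); k=1+np.argmax(st[1:,4]); print('boxtop',st[k],*rect(X[l==k][:,:2]))
E
```

```text
[0.6722 0.0914 0.1528] [ 6.530e-02  9.979e-01 -1.000e-04 -1.900e-03]
mill 461
0.02 122 ((0.42265617847442627, 0.25440219044685364), 0.026342172175645828) 0.04999192924482543
0.06 87 ((0.42216455936431885, 0.2555440664291382), 0.017816804349422455) 0.09997739772782988
0.108 201 ((0.4222015142440796, 0.25502464175224304), 0.021789954975247383) 0.13742527101787416
boxtop [  209   197    87   135 10426] ((0.7030559182167053, 0.08480682969093323), (0.050596240907907486, 0.0915566012263298), 81.92317199707031) [[0.65420001745224, 0.06620000302791595], [0.7447999715805054, 0.053300000727176666], [0.7519000172615051, 0.10339999943971634], [0.661300003528595, 0.11630000174045563]]
```

The mill stands upright (top at 0.137), about 20 mm from the mat's centre and wholly on it. Now down onto the tail.

Request:
drive_tool(
  increments=[
    [0.085,[0.002,-0.002,-0.025],[0,0,-0.005]],
    [0.085,[0,0,-0.03],[0,0,0]],
    [0.085,[0,0,-0.015],[0,0,0]],
    [0.085,[0,0,-0.005],[0,0,0]],
    [0.085,[0,0,0],[0,0,0]],
  ],
)

```text
time: 7.82
position: [0.6756, 0.0881, 0.0791]
orientation: [0.069, 0.998, 0.0, -0.0]
force: [0.1, -0.8, 0.6]
grip_width: 0.0854
grip_force: 0.0
```

Request:
drive_tool(
  increments=[
    [0.045,[0,0,0],[0,0,0]],
    [0.045,[0,0,0],[0,0,0]],
    [0.045,[0,0,0],[0,0,0]],
    [0.045,[0,0,0],[0,0,0]],
    [0.045,[0,0,0],[0,0,0]],
    [0.045,[0,0,0],[0,0,0]],
    [0.045,[0,0,0],[0,0,0]],
  ],
  force=60,
)

```text
time: 8.4
position: [0.6769, 0.0879, 0.0808]
orientation: [0.069, 0.998, 0.0, 0.001]
force: [-2.2, 0.7, 7.0]
grip_width: 0.0489
grip_force: 63.6
```

Request:
drive_tool(
  increments=[
    [0.045,[-0.01,0.0014,0.001],[0,0,0]],
    [0.045,[-0.02,0.0027,0],[0,0,0]],
    [0.045,[-0.02,0.0027,0],[0,0,0]],
    [0.045,[-0.02,0.0027,0],[0,0,0]],
    [0.045,[-0.02,0.0027,0],[0,0,0]],
    [0.045,[-0.02,0.0027,0],[0,0,0]],
    [0.045,[-0.02,0.0027,0],[0,0,0]],
    [0.045,[-0.02,0.0027,0],[0,0,0]],
    [0.045,[-0.02,0.0027,0],[0,0,0]],
    [0.045,[-0.02,0.0027,0],[0,0,0]],
    [0.045,[-0.01,0.0014,0],[0,0,0]],
  ],
)

```text
time: 9.32
position: [0.475, 0.1153, 0.0808]
orientation: [0.069, 0.998, 0.0, 0.001]
force: [1.0, -0.2, 0.4]
grip_width: 0.0487
grip_force: 62.7
```

The box slid out freely. Next I turn it a quarter turn clockwise about its own centre.

Request:
drive_tool(
  increments=[
    [0.045,[0.001,0.009,0],[0,0,-0.12]],
    [0.045,[0.002,0.009,0],[0,0,-0.12]],
    [0.045,[0.003,0.0085,0],[0,0,-0.12]],
    [0.045,[0.004,0.008,0],[0,0,-0.12]],
    [0.045,[0.0045,0.0075,0],[0,0,-0.12]],
    [0.045,[0.0055,0.007,0],[0,0,-0.12]],
    [0.045,[0.006,0.006,0],[0,0,-0.12]],
    [0.045,[0.0065,0.005,0],[0,0,-0.12]],
    [0.045,[0.007,0.0045,0],[0,0,-0.12]],
    [0.045,[0.0075,0.0035,0],[0,0,-0.12]],
    [0.045,[0.0075,0.0025,0],[0,0,-0.12]],
    [0.045,[0.0075,0.0015,0],[0,0,-0.12]],
  ],
)

```text
time: 10.32
position: [0.539, 0.1873, 0.0808]
orientation: [0.711, 0.703, 0.001, 0.0]
force: [-0.0, -1.6, 3.0]
grip_width: 0.0493
grip_force: 63.2
```

Request:
drive_tool(
  increments=[
    [0.045,[0.0075,0.0005,0],[0,0,-0.12]],
    [0.045,[0,0,0],[0,0,0]],
    [0.045,[0,0,0],[0,0,0]],
  ],
)

```text
time: 10.57
position: [0.5467, 0.188, 0.0808]
orientation: [0.751, 0.661, 0.001, 0.0]
force: [1.9, 1.2, 3.8]
grip_width: 0.0489
grip_force: 63.4
```

```bash
python3 - <<'E'
from m import *
s=bot.read_state(); print(np.round(s['position'],4),np.round(s['orientation'],4),np.round(s['q'],2),np.round(s['force'],1))
p,d,c=grab('top'); save('t3.png',p[120:290,100:360].repeat(2,0).repeat(2,1))
p,d,c=grab('side'); save('s3.png',p[120:320,120:380].repeat(2,0).repeat(2,1))
E
```

```text
[0.5467 0.188  0.0808] [7.507e-01 6.607e-01 1.100e-03 5.000e-04] [-0.94  0.74  0.68  1.97 -0.74  0.69  0.09] [1.9 1.2 3.8]
```

View pics/s3.png

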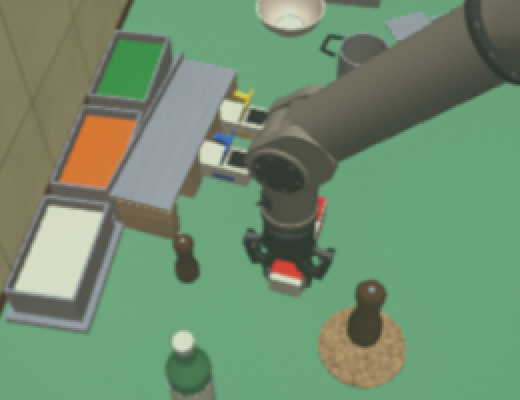

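The side view shows the mill standing on the mat at (368,320) and the red box turned, with its tail towards the viewer at (288,275). Let go, rise and look at the cap end.

Request:
drive_tool(
  increments=[
    [0.085,[0,0,0],[0,0,0]],
    [0.085,[0,0,0],[0,0,0]],
    [0.085,[0,0,0],[0,0,0]],
    [0.085,[0,0,0],[0,0,0]],
    [0.085,[0,0,0],[0,0,0]],
    [0.085,[0,0,0.02],[0,0,0]],
    [0.085,[0,0,0.035],[0,0,0]],
    [0.085,[0,0,0.035],[0,0,0]],
    [0.085,[0,-0.015,0.03],[0,0,0]],
    [0.085,[-0.005,-0.03,0],[0,0,0]],
    [0.085,[-0.005,-0.03,0],[0,0,0]],
    [0.085,[0,-0.02,0],[0,0,0]],
  ],
)

```text
time: 11.67
position: [0.5342, 0.0898, 0.2005]
orientation: [0.751, 0.66, 0.0, -0.0]
force: [-0.2, -0.0, -1.1]
grip_width: 0.085
grip_force: 0.0
```

Request:
drive_tool(
  increments=[
    [0.085,[0,0,0],[0,0,0]],
  ],
)

```text
time: 11.75
position: [0.5345, 0.0872, 0.2005]
orientation: [0.753, 0.658, -0.0, 0.001]
force: [-0.4, -0.6, -1.0]
grip_width: 0.0847
grip_force: 0.0
```

```bash
python3 - <<'E'
from m import *
s=bot.read_state(); print(np.round(s['position'],4),np.round(s['orientation'],4),np.round(s['q'],2),np.round(s['force'],1))
p,d,c=grab('wrist'); save('w4.png',p); X=cloud(c,d); z=X[...,2]; ok=d>0
m=ok&(abs(z-.0425)<.008)&(np.hypot(X[...,0]-.535,X[...,1]-.12)<.11)
n,l,st,_=cv2.connectedComponentsWithStats(m.astype(np.uint8)); k=1+np.argmax(st[1:,4]); print('boxtop',st[k],*rect(X[l==k][:,:2]), np.median(z[l==k]))
m=ok&(z>.056)&(z<.075)&(np.hypot(X[...,0]-.535,X[...,1]-.06)<.07); print('tab',m.sum(),np.median(X[m],0).round(4),X[m].min(0).round(3),X[m].max(0).round(3))
np.savez('w4.npz',X=X,p=p,d=d)
E
```

```text
[0.5345 0.0872 0.2005] [ 7.528e-01  6.582e-01 -2.000e-04  5.000e-04] [-0.94  0.53  0.88  2.01 -0.54  0.85  0.11] [-0.4 -0.6 -1. ]
boxtop [  214    13    82   250 18063] ((0.5387507677078247, 0.12480347603559494), (0.1682860255241394, 0.050259482115507126), 82.1817855834961) [[0.5023999810218811, 0.04490000009536743], [0.5522000193595886, 0.03799999877810478], [0.5751000046730042, 0.20469999313354492], [0.5253000259399414, 0.21160000562667847]] 0.040575022526397275
tab 492 [0.5289 0.0521 0.0688] [0.522 0.041 0.056] [0.535 0.057 0.071]
```

View pics/w4.png

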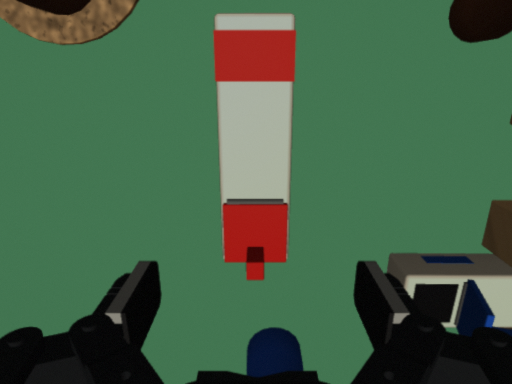

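The wrist view shows the shut red cap with its tab at (255,262), nearest the blue mill, and the tail band at (255,55). The box centre is (0.539,0.125). Move over the cap end.

Request:
drive_tool(
  increments=[
    [0.085,[-0.005,-0.015,0],[0,0,0]],
    [0.085,[0,-0.016,-0.01],[0,0,0]],
    [0.085,[0,0,-0.03],[0,0,0]],
    [0.085,[0,0,-0.03],[0,0,0]],
    [0.085,[0,0,0],[0,0,0]],
    [0.085,[0,0,0],[0,0,0]],
  ],
)

```text
time: 12.3
position: [0.5293, 0.0615, 0.1291]
orientation: [0.75, 0.661, -0.002, -0.001]
force: [0.6, 0.1, -0.3]
grip_width: 0.0856
grip_force: 0.0
```

Request:
drive_tool(
  increments=[
    [0.085,[0,-0.0015,-0.025],[0,0,0]],
    [0.085,[0,0,-0.018],[0,0,0]],
    [0.085,[0,0,-0.004],[0,0,0]],
    [0.085,[0,0,0],[0,0,0]],
  ],
)

```text
time: 12.63
position: [0.5304, 0.0601, 0.0834]
orientation: [0.75, 0.661, -0.0, -0.0]
force: [-0.0, 0.2, 0.3]
grip_width: 0.0847
grip_force: 0.0
```

Request:
drive_tool(
  increments=[
    [0.045,[0,0,0],[0,0,0]],
    [0.045,[0,0,0],[0,0,0]],
    [0.045,[0,0,0],[0,0,0]],
    [0.045,[0,0,0],[0,0,0]],
    [0.045,[0,0,0],[0,0,0]],
    [0.045,[0,0,0],[0,0,0]],
    [0.045,[0,0,0],[0,0,0]],
  ],
  force=60,
)

```text
time: 13.22
position: [0.531, 0.0601, 0.0843]
orientation: [0.751, 0.661, 0.001, 0.0]
force: [-1.8, 0.7, 8.8]
grip_width: 0.0494
grip_force: 61.9
```

Request:
drive_tool(
  increments=[
    [0.045,[-0.007,0,0.001],[0,0,-0.121]],
    [0.045,[-0.007,0.001,0],[0,0,-0.121]],
    [0.045,[-0.0065,0.002,0],[0,0,-0.121]],
    [0.045,[-0.0065,0.0025,0],[0,0,-0.121]],
    [0.045,[-0.006,0.0035,0],[0,0,-0.121]],
    [0.045,[-0.005,0.004,0],[0,0,-0.121]],
    [0.045,[-0.0045,0.005,0],[0,0,-0.121]],
    [0.045,[-0.0035,0.0055,0],[0,0,-0.121]],
    [0.045,[-0.003,0.0055,0],[0,0,-0.121]],
    [0.045,[-0.002,0.006,0],[0,0,-0.121]],
    [0.045,[-0.001,0.0065,0],[0,0,-0.121]],
    [0.045,[0,0.0065,0],[0,0,-0.121]],
  ],
)

```text
time: 14.22
position: [0.4783, 0.1089, 0.0845]
orientation: [1.0, -0.007, 0.0, -0.001]
force: [0.2, 0.1, -1.6]
grip_width: 0.0489
grip_force: 62.6
```

Request:
drive_tool(
  increments=[
    [0.045,[0.001,0.006,0],[0,0,-0.118]],
    [0.045,[0,0,0],[0,0,0]],
    [0.045,[0,0,0],[0,0,0]],
  ],
)

```text
time: 14.47
position: [0.4796, 0.1147, 0.0844]
orientation: [0.998, -0.062, 0.0, -0.0]
force: [-0.6, 1.4, 2.1]
grip_width: 0.0491
grip_force: 62.8
```

```bash
cat > look.py <<'E'
from m import *
s=bot.read_state(); print(np.round(s['position'],4),np.round(s['orientation'],4),np.round(s['q'],2),np.round(s['force'],1))
for n in ('wrist','top','side'):
    p,d,c=grab(n); X=cloud(c,d); z=X[...,2]; ok=d>0; np.savez('l_'+n,p=p,X=X,d=d)
    hsv=cv2.cvtColor(p,cv2.COLOR_RGB2HSV); w=(hsv[...,1]<60)&(hsv[...,2]>110)|((hsv[...,0]<8)|(hsv[...,0]>172))&(hsv[...,1]>120)
    m=ok&w&(abs(z-.0425)<.009)&(X[...,0]>.44)&(X[...,0]<.72)&(X[...,1]>.045)&(X[...,1]<.17)
    N,l,st,_=cv2.connectedComponentsWithStats(m.astype(np.uint8)); k=1+np.argmax(st[1:,4]); print(n,st[k],*rect(X[l==k][:,:2]), np.median(z[l==k]))
save('w5.png',np.load('l_wrist.npz')['p'])
E
python3 look.py
```

```text
[0.4796 0.1147 0.0844] [ 9.981e-01 -6.170e-02  4.000e-04 -3.000e-04] [-1.11  0.85  1.04  2.18 -1.11  0.8  -1.02] [-0.6  1.4  2.1]
wrist [  174     0   162   349 46319] ((0.5229963064193726, 0.11052900552749634), (0.04939242824912071, 0.1252327561378479), 83.28227996826172) [[0.4578999876976013, 0.093299999833107], [0.5823000073432922, 0.0786999985575676], [0.588100016117096, 0.12770000100135803], [0.46369999647140503, 0.14239999651908875]] 0.0405281536397666
top [206 182  19  37 516] ((0.5718750357627869, 0.10211081057786942), (0.04957906901836395, 0.1094723790884018), 83.76692962646484) [[0.5148000121116638, 0.08340000361204147], [0.6236000061035156, 0.07150000333786011], [0.6290000081062317, 0.12080000340938568], [0.5202000141143799, 0.13269999623298645]] 0.0394692073334062
side [241 223  41  22 510] ((0.5636930465698242, 0.1039309948682785), (0.05371228978037834, 0.12774264812469482), 84.7136459350586) [[0.4975999891757965, 0.08309999853372574], [0.6248000264167786, 0.07129999995231628], [0.629800021648407, 0.12479999661445618], [0.5026000142097473, 0.13660000264644623]] 0.039988120074697764
```

View pics/w5.png

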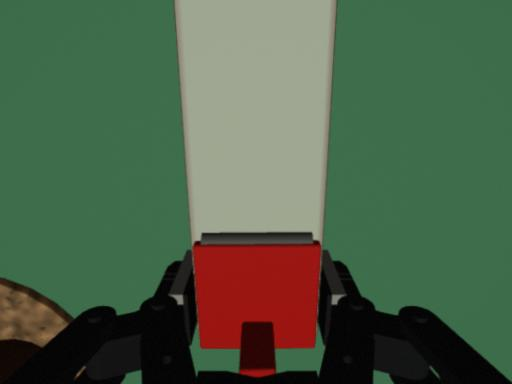

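The box now lies tail towards the rack, and its shut cap with tab at (257,345) is in the grip. Yaw is about 0.013 short and the lateral error 1–2 mm, so I correct both while advancing.

Request:
drive_tool(
  increments=[
    [0.045,[0,-0.001,0],[0,0,-0.013]],
    [0.045,[0.0198,-0.0027,0],[0,0,0]],
    [0.045,[0.0198,-0.0027,0],[0,0,0]],
    [0.045,[0.0198,-0.0027,0],[0,0,0]],
    [0.045,[0.0198,-0.0027,0],[0,0,0]],
    [0.045,[0,0,0],[0,0,0]],
    [0.045,[0,0,0],[0,0,0]],
  ],
)

```text
time: 15.2
position: [0.5597, 0.1009, 0.0843]
orientation: [0.998, -0.07, 0.001, 0.0]
force: [2.5, -1.2, 4.2]
grip_width: 0.0491
grip_force: 63.3
```

```bash
python3 look.py; python3 - <<'E'
from m import *
z=np.load('l_top.npz'); X=z['X']; P=shelf(X,z['d']); print(rect(P))
z=np.load('l_wrist.npz'); X=z['X']; P=shelf(X,z['d']); print(len(P))
z=np.load('l_side.npz'); X=z['X']; P=shelf(X,z['d']); print(rect(P))
E
```

```text
[0.5597 0.1009 0.0843] [ 9.975e-01 -7.040e-02  1.300e-03  4.000e-04] [-0.99  0.92  1.03  2.01 -1.07  0.89 -1.06] [ 2.5 -1.2  4.2]
wrist [  176     0   162   349 46476] ((0.6029129028320312, 0.09576889127492905), (0.0495370551943779, 0.12514537572860718), 82.08525085449219) [[0.5375000238418579, 0.07989999651908875], [0.6614999771118164, 0.06260000169277191], [0.6682999730110168, 0.11169999837875366], [0.5443000197410583, 0.12890000641345978]] 0.04071975599668142
top [212 157  18  26 339] ((0.6674447059631348, 0.08421927690505981), (0.04930724948644638, 0.07783355563879013), 82.2603530883789) [[0.6255999803543091, 0.06499999761581421], [0.7027000188827515, 0.054499998688697815], [0.7092999815940857, 0.10339999943971634], [0.6322000026702881, 0.11389999836683273]] 0.039824620940348554
side [218 216  39  21 471] ((0.6455270051956177, 0.08906751871109009), (0.05539916455745697, 0.1221982091665268), 80.18219757080078) [[0.5806000232696533, 0.0722000002861023], [0.7009999752044678, 0.05139999836683273], [0.7105000019073486, 0.10589999705553055], [0.5899999737739563, 0.12680000066757202]] 0.040188250243023305
(((0.7691057324409485, -0.03214961290359497), (0.3268382251262665, 0.10555865615606308), 82.18053436279297), [[0.694599986076355, -0.18690000474452972], [0.7991999983787537, -0.2011999934911728], [0.8435999751091003, 0.1225999966263771], [0.7390999794006348, 0.13689999282360077]])Traceback (most recent call last):
  File "<stdin>", line 3, in <module>
  File "m.py", line 5, in shelf
    n,l,st,_=cv2.connectedComponentsWithStats(m); k=1+np.argmax(st[1:,4]); P=X[l==k][:,:2]
                                                      ~~~~~~~~~^^^^^^^^^^
    return _wrapfunc(a, 'argmax', axis=axis, out=out, **kwds)
    return bound(*args, **kwds)
ValueError: attempt to get argmax of an empty sequence
```

Request:
drive_tool(
  increments=[
    [0.045,[0,0.0025,0],[0,0,0]],
    [0.045,[0.0149,-0.002,0],[0,0,0]],
    [0.045,[0.0149,-0.002,0],[0,0,0]],
    [0.045,[0.0149,-0.002,0],[0,0,0]],
    [0.045,[0.0149,-0.002,0],[0,0,0]],
    [0.045,[0.0149,-0.002,0],[0,0,0]],
    [0.045,[0.0149,-0.002,0],[0,0,0]],
    [0.045,[0.0099,-0.0014,0],[0,0,0]],
    [0.045,[0,0,0],[0,0,0]],
  ],
)

```text
time: 16.1
position: [0.6581, 0.0914, 0.0842]
orientation: [0.998, -0.069, -0.0, -0.0]
force: [2.8, -1.4, 3.8]
grip_width: 0.0493
grip_force: 63.9
```

Request:
drive_tool(
  increments=[
    [0.045,[0.005,-0.0007,0],[0,0,0]],
    [0.045,[0.005,-0.0007,0],[0,0,0]],
    [0.045,[0.003,-0.0004,0],[0,0,0]],
    [0.045,[0,0,0],[0,0,0]],
  ],
)

```text
time: 16.43
position: [0.6691, 0.0898, 0.0841]
orientation: [0.998, -0.07, -0.002, -0.0]
force: [-4.0, 1.1, 9.1]
grip_width: 0.0492
grip_force: 64.5
```

Request:
drive_tool(
  increments=[
    [0.045,[0.0015,-0.0002,0],[0,0,0]],
    [0.045,[0.0015,-0.0002,0],[0,0,0]],
    [0.045,[0,0,0],[0,0,0]],
  ],
)

```text
time: 16.68
position: [0.6716, 0.0895, 0.0841]
orientation: [0.998, -0.07, -0.002, -0.001]
force: [-6.2, 0.8, 10.8]
grip_width: 0.049
grip_force: 64.5
```

```bash
sed -i 's/w5/w6/' look.py; python3 look.py
```

```text
[0.6716 0.0895 0.0841] [ 9.976e-01 -6.960e-02 -2.200e-03 -5.000e-04] [-0.84  1.03  1.01  1.73 -1.03  1.02 -1.14] [-6.2  0.8 10.8]
wrist [  188   184   138   165 18705] ((0.6863729953765869, 0.08826941251754761), (0.0498691126704216, 0.06791254132986069), 82.65267944335938) [[0.6495000123977661, 0.06790000200271606], [0.7168999910354614, 0.05920000001788139], [0.7232000231742859, 0.10869999974966049], [0.6559000015258789, 0.11729999631643295]] 0.044891569533602516
top [218 172   9   4  28] ((0.6528370976448059, 0.07747599482536316), (0.009038792923092842, 0.02484566532075405), 0.6437174677848816) [[0.6481999754905701, 0.08980000019073486], [0.6485000252723694, 0.06499999761581421], [0.6575000286102295, 0.06509999930858612], [0.6571999788284302, 0.08990000188350677]] 0.04287643117263429
side [214 216   7  13  52] ((0.7117983102798462, 0.0839792788028717), (0.04671633243560791, 0.016035335138440132), 89.36615753173828) [[0.703499972820282, 0.06069999933242798], [0.7196000218391418, 0.060499999672174454], [0.7200999855995178, 0.10719999670982361], [0.7039999961853027, 0.10740000009536743]] 0.040311639132905475
```

Request:
drive_tool(
  increments=[
    [0.045,[0.002,-0.0003,0],[0,0,0]],
    [0.045,[0.002,-0.0003,0],[0,0,0]],
    [0.045,[0,0,0],[0,0,0]],
  ],
)

```text
time: 17.08
position: [0.6757, 0.089, 0.0842]
orientation: [0.998, -0.07, -0.002, -0.001]
force: [-5.4, 1.1, 10.4]
grip_width: 0.0489
grip_force: 64.5
```

Request:
drive_tool(
  increments=[
    [0.045,[0.002,-0.0003,0],[0,0,0]],
    [0.045,[0,0,0],[0,0,0]],
    [0.045,[0,0,0],[0,0,0]],
  ],
)

```text
time: 17.33
position: [0.6776, 0.0887, 0.0841]
orientation: [0.998, -0.07, -0.002, -0.001]
force: [-5.8, 1.0, 10.5]
grip_width: 0.0491
grip_force: 64.5
```

Request:
drive_tool(
  increments=[
    [0.045,[0.002,-0.0003,0],[0,0,0]],
    [0.045,[0,0,0],[0,0,0]],
    [0.045,[0,0,0],[0,0,0]],
  ],
)

```text
time: 17.58
position: [0.6796, 0.0884, 0.0841]
orientation: [0.998, -0.07, -0.002, -0.001]
force: [-6.0, 1.2, 10.7]
grip_width: 0.049
grip_force: 64.5
```

```bash
python3 look.py
```

```text
[0.6796 0.0884 0.0841] [ 9.976e-01 -6.960e-02 -2.100e-03 -5.000e-04] [-0.83  1.04  1.01  1.71 -1.03  1.03 -1.15] [-6.   1.2 10.7]
wrist [  190   220   134   129 14112] ((0.6878670454025269, 0.0883009135723114), (0.04957740753889084, 0.05450116842985153), 81.92802429199219) [[0.6574000120162964, 0.06759999692440033], [0.7113999724388123, 0.05990000069141388], [0.7182999849319458, 0.10899999737739563], [0.6643999814987183, 0.11670000106096268]] 0.04518672052124126
top [214 169  13   5  35] ((0.6626399159431458, 0.08344825357198715), (0.036700811237096786, 0.011731032282114029), 83.22982788085938) [[0.654699981212616, 0.06589999794960022], [0.6662999987602234, 0.06449999660253525], [0.6705999970436096, 0.10100000351667404], [0.6589999794960022, 0.10239999741315842]] 0.0428123772211475
side [228 224   5   9  30] ((0.6678029894828796, 0.10494601726531982), (0.013223940506577492, 0.023082025349140167), 6.846542835235596) [[0.6599000096321106, 0.11559999734163284], [0.6625999808311462, 0.09269999712705612], [0.6757000088691711, 0.09430000185966492], [0.6729999780654907, 0.11720000207424164]] 0.04504577814933519
```

Request:
drive_tool(
  increments=[
    [0.045,[0.0015,-0.0002,0],[0,0,0]],
    [0.045,[0,0,0],[0,0,0]],
    [0.045,[0,0,0],[0,0,0]],
  ],
)

```text
time: 17.98
position: [0.6802, 0.0883, 0.0841]
orientation: [0.998, -0.07, -0.003, -0.001]
force: [-10.1, 1.7, 14.3]
grip_width: 0.0491
grip_force: 64.8
```

```bash
python3 - <<'E'
from m import *
z=np.load('l_wrist.npz'); X=z['X'];d=z['d'];P=X[d>0]
Q=P[(P[:,2]>.08)&(P[:,2]<.1)&(P[:,0]>.7)]; print(len(Q))
if len(Q)>50:
    b=np.round(Q[:,1]/.01).astype(int); F=np.array([[np.percentile(Q[b==k,0],2),k*.01,(b==k).sum()] for k in np.unique(b)]); print(F.round(3).tolist())
# front end of each box in initial top & w1 picture, front edge in w1
z=np.load('w1.npz'); X=z['X']
P=X[(abs(X[...,2]-.088)<.006)&(X[...,1]>-.18)&(X[...,1]<.13)&(X[...,0]>.66)&(X[...,0]<.87)]
b=np.round(P[:,1]/.01).astype(int); F=np.array([[np.percentile(P[b==k,0],5),k*.01] for k in np.unique(b)]); f=np.polyfit(F[:,1],F[:,0],1);F=F[abs(F[:,0]-np.polyval(f,F[:,1]))<.006]; f=np.polyfit(F[:,1],F[:,0],1); print(f)
E
```

```text
115138
[[0.728, 0.03, 4804.0], [0.73, 0.04, 11589.0], [0.731, 0.05, 11707.0], [0.733, 0.06, 11761.0], [0.734, 0.07, 11821.0], [0.736, 0.08, 11826.0], [0.737, 0.09, 11805.0], [0.701, 0.1, 11983.0], [0.7, 0.11, 13277.0], [0.74, 0.12, 10340.0], [0.742, 0.13, 3132.0], [0.7, 0.14, 692.0], [0.7, 0.15, 401.0]]
[0.17147822 0.72099678]
```

The box hit the back wall: force rose and motion stopped. The close wrist view puts the shelf edge about 3 mm further in than I had it, so the box sits at about 0.010. Let go, rise and back off, then close the fingers.

Request:
drive_tool(
  increments=[
    [0.06,[-0.0005,0,0],[0,0,0]],
    [0.085,[0,0,0],[0,0,0]],
    [0.085,[0,0,0],[0,0,0]],
    [0.085,[0,0,0],[0,0,0]],
    [0.085,[0,0,0],[0,0,0]],
    [0.085,[0,0,0.02],[0,0,0]],
    [0.085,[0,0,0.03],[0,0,0]],
    [0.085,[0,0,0.03],[0,0,0]],
    [0.085,[0,0,0.02],[0,0,0]],
    [0.0,[-0.02,0.003,0],[0,0,0]],
    [0.0,[-0.029,0.004,0],[0,0,0]],
    [0.0,[0,0,0],[0,0,0]],
  ],
  force=20,
)

```text
time: 18.98
position: [0.6299, 0.0946, 0.1849]
orientation: [0.998, -0.07, -0.002, -0.001]
force: [-0.6, 0.2, -2.0]
grip_width: 0.0508
grip_force: 0.0
```

```bash
python3 - <<'E'
from m import *
s=bot.read_state(); print(np.round(s['position'],4),s['grip_width'],np.round(s['force'],1))
p,d,c=grab('wrist'); X=cloud(c,d); z=X[...,2]; ok=d>0; save('w7.png',p)
m=ok&(abs(z-.0435)<.006)&(X[...,0]>.63)&(X[...,0]<.73)&(X[...,1]>.05)&(X[...,1]<.13)
N,l,st,_=cv2.connectedComponentsWithStats(m.astype(np.uint8)); k=1+np.argmax(st[1:,4]); print(st[k],*rect(X[l==k][:,:2]), np.median(z[l==k]))
m=ok&(z>.06)&(z<.075)&(X[...,0]>.63)&(X[...,0]<.72)&(abs(X[...,1]-.09)<.03); print('tab',m.sum(),np.median(X[m],0).round(4))
Q=X[ok&(abs(z-.088)<.005)&(X[...,0]>.71)]; b=np.round(Q[:,1]/.01).astype(int); print([(round(k*.01,2),np.percentile(Q[b==k,0],1).round(4)) for k in np.unique(b) if (b==k).sum()>500])
E
```

```text
[0.6299 0.0946 0.1849] 0.05084272705641771 [-0.6  0.2 -2. ]
[ 214   41   84  125 9038] ((0.6971531510353088, 0.08714563399553299), (0.04984067752957344, 0.07256938517093658), 82.08670043945312) [[0.657800018787384, 0.06750000268220901], [0.7297000288963318, 0.057500001043081284], [0.7365000247955322, 0.10679999738931656], [0.6646000146865845, 0.11680000275373459]] 0.04459826539679089
tab 589 [0.6692 0.0909 0.0691]
[(np.float64(-0.02), np.float64(0.7193)), (np.float64(-0.01), np.float64(0.7205)), (np.float64(0.0), np.float64(0.7219)), (np.float64(0.01), np.float64(0.7235)), (np.float64(0.02), np.float64(0.7248)), (np.float64(0.03), np.float64(0.7261)), (np.float64(0.04), np.float64(0.7274)), (np.float64(0.05), np.float64(0.7288)), (np.float64(0.06), np.float64(0.7302)), (np.float64(0.07), np.float64(0.7315)), (np.float64(0.08), np.float64(0.733)), (np.float64(0.09), np.float64(0.7343)), (np.float64(0.1), np.float64(0.7357)), (np.float64(0.11), np.float64(0.7371)), (np.float64(0.12), np.float64(0.7386)), (np.float64(0.13), np.float64(0.74))]
```

Request:
drive_tool(
  increments=[
    [0.0,[0,0,-0.02],[0,0,0]],
    [0.0,[0,0,-0.02],[0,0,0]],
    [0.0,[0,0,-0.02],[0,0,0]],
    [0.0,[0,0,0],[0,0,0]],
    [0.0,[0,0,0],[0,0,0]],
    [0.0,[0,0,0],[0,0,0]],
  ],
)

```text
time: 19.53
position: [0.6348, 0.0942, 0.1254]
orientation: [0.998, -0.07, 0.001, 0.0]
force: [-0.7, 0.1, -0.1]
grip_width: -0.0002
grip_force: 0.0
```

```bash
python3 - <<'E'
from m import *
s=bot.read_state(); print(np.round(s['position'],4),s['grip_width'],np.round(s['force'],1))
p,d,c=grab('side'); save('s7.png',cv2.resize(p[170:260,180:280],None,fx=5,fy=5,interpolation=cv2.INTER_CUBIC))
E
```

```text
[0.6348 0.0942 0.1254] -0.0001905852279312265 [-0.7  0.1 -0.1]
```

View pics/s7.png

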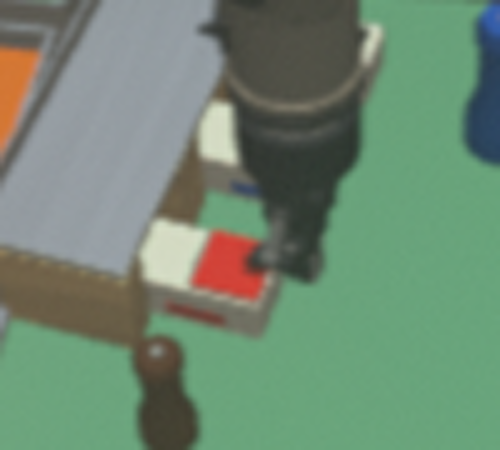

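The side crop shows the closed fingers at (295,265), just in front of the tab and the shut cap at (232,265). Push along the bay axis.

Request:
drive_tool(
  increments=[
    [0.0,[0.006,-0.0008,0],[0,0,0]],
    [0.0,[0.006,-0.0008,0],[0,0,0]],
    [0.0,[0.005,-0.0007,0],[0,0,0]],
    [0.0,[0.005,-0.0007,0],[0,0,0]],
    [0.0,[0.005,-0.0007,0],[0,0,0]],
    [0.0,[0,0,0],[0,0,0]],
  ],
)

```text
time: 20.08
position: [0.6515, 0.0918, 0.1228]
orientation: [0.997, -0.07, -0.013, -0.003]
force: [-38.3, 6.8, 23.5]
grip_width: -0.0003
grip_force: 19.3
```

It locked by friction: pushing the front face mostly jams instead of lifting it. I back off and pinch the tab instead, to lead it round its arc.

Request:
drive_tool(
  increments=[
    [0.0,[-0.015,0.002,0],[0,0,0]],
    [0.0,[-0.02,0.003,0],[0,0,0]],
    [0.05,[0,0,0.025],[0,0,0]],
    [0.05,[0,0,0.03],[0,0,0]],
    [0.05,[0,0,0.005],[0,0,0]],
    [0.05,[0,0,0],[0,0,0]],
    [0.05,[0,0,0],[0,0,0]],
  ],
)

```text
time: 20.67
position: [0.6262, 0.096, 0.1841]
orientation: [0.998, -0.069, 0.0, -0.0]
force: [-0.1, -0.2, -0.6]
grip_width: 0.0498
grip_force: 0.0
```

```bash
python3 - <<'E'
from m import *
s=bot.read_state(); print(np.round(s['position'],4),s['grip_width'],np.round(s['force'],1),s['time'])
p,d,c=grab('wrist'); X=cloud(c,d); z=X[...,2]; ok=d>0; save('w8.png',p)
m=ok&(abs(z-.0435)<.006)&(X[...,0]>.63)&(X[...,0]<.73)&(X[...,1]>.05)&(X[...,1]<.13)
N,l,st,_=cv2.connectedComponentsWithStats(m.astype(np.uint8)); k=1+np.argmax(st[1:,4]); print(st[k],*rect(X[l==k][:,:2]), np.median(z[l==k]))
m=ok&(z>.06)&(z<.085)&(X[...,0]>.63)&(X[...,0]<.72)&(abs(X[...,1]-.09)<.03); print('tab',m.sum(),np.median(X[m],0).round(4),X[m].min(0).round(3),X[m].max(0).round(3))
E
```

```text
[0.6262 0.096  0.1841] 0.049798143246903924 [-0.1 -0.2 -0.6] 20.6667
[ 215   35   85  127 9237] ((0.6962109208106995, 0.08720950782299042), (0.049775395542383194, 0.07433219999074936), 82.06651306152344) [[0.656000018119812, 0.06769999861717224], [0.7296000123023987, 0.05739999935030937], [0.7365000247955322, 0.10670000314712524], [0.6628000140190125, 0.11699999868869781]] 0.044562254991369565
tab 589 [0.6691 0.0911 0.0692] [0.66  0.085 0.06 ] [0.676 0.097 0.072]
```

Request:
drive_tool(
  increments=[
    [0.05,[0.023,-0.003,0],[0,0,0]],
    [0.05,[0.02,-0.002,0],[0,0,0]],
    [0.05,[0,0,-0.02],[0,0,0]],
    [0.05,[0,0,-0.025],[0,0,0]],
    [0.05,[0,0,-0.014],[0,0,0]],
    [0.05,[0,0,0],[0,0,0]],
    [0.05,[0,0,0],[0,0,0]],
  ],
)

```text
time: 21.3
position: [0.6681, 0.0907, 0.1238]
orientation: [0.998, -0.07, -0.001, 0.0]
force: [-0.1, -0.3, 0.9]
grip_width: 0.0496
grip_force: 0.0
```

Request:
drive_tool(
  increments=[
    [0.005,[0.001,0,0.001],[0,0,0]],
    [0.005,[0,0,0],[0,0,0]],
    [0.005,[0,0,0],[0,0,0]],
    [0.005,[0,0,0],[0,0,0]],
    [0.005,[0,0,0],[0,0,0]],
    [0.005,[0,0,0],[0,0,0]],
  ],
  force=25,
)

```text
time: 21.8
position: [0.6703, 0.0908, 0.127]
orientation: [0.998, -0.07, 0.001, -0.0]
force: [-0.3, -0.3, 5.5]
grip_width: 0.0109
grip_force: 30.4
```

Request:
drive_tool(
  increments=[
    [0.005,[0.003,-0.0004,0.0046],[0,0,0]],
    [0.005,[0.0035,-0.0005,0.0042],[0,0,0]],
    [0.005,[0.004,-0.0005,0.0037],[0,0,0]],
    [0.005,[0.0044,-0.0006,0.0032],[0,0,0]],
    [0.005,[0,0,0],[0,0,0]],
  ],
)

```text
time: 22.22
position: [0.6835, 0.0889, 0.1411]
orientation: [0.998, -0.07, -0.002, -0.0]
force: [-5.1, 0.4, -1.2]
grip_width: 0.011
grip_force: 27.7
```

Request:
drive_tool(
  increments=[
    [0.005,[0.0047,-0.0006,0.0027],[0,0,0]],
    [0.005,[0.005,-0.0007,0.002],[0,0,0]],
    [0.005,[0.0052,-0.0007,0.0014],[0,0,0]],
    [0.005,[0.0053,-0.0007,0.0008],[0,0,0]],
    [0.005,[0.0054,-0.0007,0.0001],[0,0,0]],
    [0.005,[0.0054,-0.0007,-0.0005],[0,0,0]],
    [0.005,[0,0,0],[0,0,0]],
  ],
)

```text
time: 22.8
position: [0.7167, 0.0845, 0.148]
orientation: [0.998, -0.07, 0.0, 0.0]
force: [-1.7, 0.6, -1.8]
grip_width: 0.0111
grip_force: 24.3
```

Request:
drive_tool(
  increments=[
    [0.05,[0,0,0],[0,0,0]],
    [0.06,[0,0,0],[0,0,0]],
    [0.06,[0,0,0],[0,0,0]],
    [0.06,[0,0,0],[0,0,0]],
    [0.06,[0,0,0.02],[0,0,0]],
    [0.06,[0,0,0.03],[0,0,0]],
    [0.06,[-0.01,0,0.03],[0,0,0]],
    [0.06,[-0.03,0,0.02],[0,0,0]],
    [0.06,[-0.04,0,0],[0,0,0]],
    [0.06,[-0.04,0,0],[0,0,0]],
    [0.06,[-0.03,0,0],[0,0,0]],
    [0.06,[0,0,0],[0,0,0]],
  ],
)

```text
time: 23.8
position: [0.5601, 0.0844, 0.2475]
orientation: [0.997, -0.071, -0.002, -0.001]
force: [-0.7, 0.2, -0.1]
grip_width: 0.0597
grip_force: 0.0
```

```bash
python3 - <<'E'
from m import *
s=bot.read_state(); print(np.round(s['position'],4),s['grip_width'],np.round(s['force'],1),s['time'])
p,d,c=grab('wrist'); X=cloud(c,d); z=X[...,2]; ok=d>0; save('w9.png',p)
m=ok&(abs(z-.04)<.005)&(X[...,0]>.63)&(X[...,0]<.75)&(X[...,1]>.05)&(X[...,1]<.13)
print(*rect(X[m][:,:2]))
hsv=cv2.cvtColor(p,cv2.COLOR_RGB2HSV); R=((hsv[...,0]<8)|(hsv[...,0]>172))&(hsv[...,1]>120)&ok&(np.hypot(X[...,0]-.69,X[...,1]-.09)<.07)
E=np.array([.661,.0922]); ex=np.array([.9907,-.136]); t=(X[R][:,:2]-E)@ex; zz=z[R]
print('red: along-from-hinge / z'); 
for a in np.arange(.04,.1,.006):
    k=(zz>=a)&(zz<a+.006)
    if k.sum()>5: print(round(a,3),k.sum(),np.percentile(t[k]-.048,[5,50,95]).round(4))
p,d,c=grab('side'); a=cv2.resize(p[140:320,160:360],None,fx=3,fy=3,interpolation=cv2.INTER_CUBIC); save('s9.png',a); X=cloud(c,d); z=X[...,2]
m=(z>.108)&(z<.15)&(np.hypot(X[...,0]-.42,X[...,1]-.26)<.065); print('mill',cv2.minEnclosingCircle(X[m][:,:2].astype(np.float32)),z[m].max())
E
```

```text
[0.5601 0.0844 0.2475] 0.059745296373497625 [-0.7  0.2 -0.1] 23.8
((0.6794993281364441, 0.09081700444221497), (0.04971439391374588, 0.04059550538659096), 81.8788833618164) [[0.6559000015258789, 0.06909999996423721], [0.6960999965667725, 0.0632999986410141], [0.7031000256538391, 0.11259999871253967], [0.6628999710083008, 0.11829999834299088]]
red: along-from-hinge / z
0.064 22 [-0.0164 -0.0158 -0.0155]
0.07 267 [-0.0198 -0.0179 -0.0159]
0.076 817 [-0.0269 -0.0241 -0.0204]
0.082 165 [-0.0242 -0.0205 -0.0186]
mill ((0.4219665825366974, 0.25502973794937134), 0.021948469802737236) 0.1367637295499401
```

View pics/s9.png

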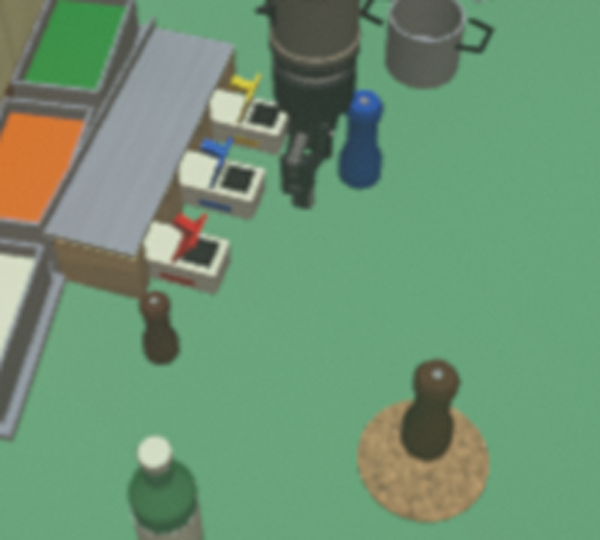

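The side view shows the red cap raised at (188,235) and the mill upright on the mat at (430,420), with everything else in place. The cap edge gives only about 0.97 rad, so I swing it further by pushing its underside with closed fingers.

Request:
drive_tool(
  increments=[
    [0.0,[0.03,0.005,-0.02],[0,0,0]],
    [0.0,[0.03,0.005,-0.025],[0,0,0]],
    [0.0,[0.015,0.001,-0.03],[0,0,0]],
    [0.0,[0.005,0,-0.03],[0,0,0]],
    [0.0,[0,0,-0.012],[0,0,0]],
    [0.0,[0,0,0],[0,0,0]],
    [0.0,[0,0,0],[0,0,0]],
  ],
)

```text
time: 24.48
position: [0.6459, 0.0952, 0.1316]
orientation: [0.998, -0.07, 0.0, 0.0]
force: [0.4, -0.6, -0.3]
grip_width: 0.0002
grip_force: 0.0
```

Request:
drive_tool(
  increments=[
    [0.0,[0.0085,-0.0013,0],[0,0,0]],
    [0.0,[0.0085,-0.0013,0],[0,0,0]],
    [0.0,[0.0085,-0.0013,0],[0,0,0]],
    [0.0,[0.0085,-0.0013,0],[0,0,0]],
    [0.0,[0.006,-0.0008,0],[0,0,0]],
    [0.0,[0,0,0],[0,0,0]],
  ],
)

```text
time: 24.98
position: [0.6872, 0.0894, 0.1316]
orientation: [0.998, -0.069, 0.001, 0.0]
force: [-0.2, -0.7, -0.6]
grip_width: -0.0002
grip_force: 0.0
```

Request:
drive_tool(
  increments=[
    [0.0,[0.003,-0.0004,0],[0,0,0]],
    [0.0,[-0.01,0.0014,0],[0,0,0]],
    [0.0,[-0.03,0.004,0],[0,0,0]],
    [0.0,[-0.03,0.004,0.02],[0,0,0]],
    [0.0,[-0.03,0,0.03],[0,0,0]],
    [0.0,[-0.03,0,0.03],[0,0,0]],
    [0.0,[0,0,0.03],[0,0,0]],
    [0.0,[0,0,0],[0,0,0]],
  ],
)

```text
time: 25.65
position: [0.5603, 0.0983, 0.2448]
orientation: [0.998, -0.07, 0.003, -0.001]
force: [1.4, -0.2, 0.9]
grip_width: 0.0002
grip_force: 0.0
```

```bash
python3 - <<'E'
from m import *
s=bot.read_state(); print(np.round(s['position'],4),np.round(s['force'],1),s['time'])
p,d,c=grab('wrist'); X=cloud(c,d); z=X[...,2]; ok=d>0
m=ok&(abs(z-.04)<.005)&(X[...,0]>.63)&(X[...,0]<.75)&(X[...,1]>.05)&(X[...,1]<.13); print(*rect(X[m][:,:2]))
E=np.array([.661,.0922]); ex=np.array([.9907,-.136])
for n in('wrist','top','side'):
    if n!='wrist': p,d,c=grab(n); X=cloud(c,d); z=X[...,2]; ok=d>0
    hsv=cv2.cvtColor(p,cv2.COLOR_RGB2HSV); R=((hsv[...,0]<8)|(hsv[...,0]>172))&(hsv[...,1]>120)&ok&(np.hypot(X[...,0]-.69,X[...,1]-.09)<.07)
    t=(X[R][:,:2]-E)@ex-.048; zz=z[R]; print(n,R.sum())
    for a in np.arange(.04,.1,.008):
        k=(zz>=a)&(zz<a+.008)
        if k.sum()>5: print(round(a,3),k.sum(),np.percentile(t[k],[5,50,95]).round(4))
E
```

```text
[0.5603 0.0983 0.2448] [ 1.4 -0.2  0.9] 25.65
((0.679076611995697, 0.09082724153995514), (0.049615528434515, 0.0403631366789341), 81.84181213378906) [[0.6556000113487244, 0.06909999996423721], [0.6955000162124634, 0.06340000033378601], [0.7026000022888184, 0.11249999701976776], [0.6625999808311462, 0.11819999665021896]]
wrist 0
top 77
0.08 46 [-0.0088 -0.0047  0.0163]
0.088 8 [-0.0031  0.0089  0.0176]
side 58
0.08 34 [-0.0079 -0.0027  0.0151]
0.088 15 [-0.005   0.0115  0.0182]
```

The red cap now stands at about 1.4 rad, the box is still home, the mill is on the mat and the arm is clear. Hand in.

```bash
python3 -c "
from h import *
print(bot.finish_job())"
```

```text
the job is handed in; nothing more can be done
None
```

I handed the job in at about 26 s with every step carried out; no verdict came back. By the last camera measurements the mill stands upright on the cork mat, about 20 mm off its centre. The red box is home in its bay with its cap to the front, open about 1.4 rad; its neighbours looked undisturbed in the last side view, but I did not re-measure them.

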